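Shut a magnet rotor in its clamshell and turn it over onto the charging poles

ROBOT

A 7-joint arm with a two-finger parallel gripper is mounted at the origin on the work surface. World frame = base frame: x ahead of the robot, y to its left, z up, the work surface at z = 0. Lengths are in m, angles in rad, forces in N, time in s.
With the tool pointing down it reaches from about 0.35 to 0.9 m from the base axis. Payload 8.1 kg.
Tool frame: the origin (TCP) lies on the centre line of the jaws, within the pads' length; the fingertips stand arm.tips_ahead ahead of it and the grasp point (between the pads) lies 8 mm behind it (arm.tips_ahead is the distance from the TCP to the fingertips, in m); z points along the fingers, y is the direction in which the jaws open and shut (so a half turn about z gives the same grasp; the last joint's range is limited). The gripper opens to 92 mm and grips with 3 to 60 N. Pads are 19 mm wide; open, the fingers measure 130 mm over their backs; the gripper's body (75 mm by 190 mm) begins 47 mm behind the grasp point.
Start: joints at [1.09, 0.434, 0.025, 1.573, -0.012, 1.134, -0.075], TCP at [0.231, -0.581, 0.238] pointing down, gripper open.
Joint ranges: [-2.62, 2.62], [-0.44, 2.09], [-1.27, 1.32], [0.08, 2.57], [-1.32, 4.46], [0.12, 2], [-2.74, 2.74]. Speed limits (rad/s): [2.22, 2.22, 3.01, 3.01, 3.14, 3.14, 3.14].

INTERFACE

Orientations are given as a rotation vector (axis times angle).
In Python, from cell import arm gives the robot as it stands. The module is installed in compiled form; this text tells all that it offers.
- The arm moves only by the tool jog_arm, never from a script. Its argument "moves" is a list of rows, each an object with "twist": the turn, a rotation vector about the tool's x, y, z in units of 10 degrees (1.0 is 10 degrees), a list of three; "xyz": the shift along the tool's x, y, z in units of 60 mm (1.0 is 60 mm), a list of three; "grip": the closure, from -1 (fully open) to 1 (shut). A call has 1 to 5 rows; each row is the pose to reach, as a shift and turn from the pose commanded when the call began, along the tool's axes at that moment; what a row does not reach only later rows make up. A row lasts 1/8 s, in which the tool goes at most 62.5 mm and 10.7 degrees, less where a joint would pass 70% of its speed; a pose out of reach is approached as far as the arm can. A call with a gripper value outside its range is refused whole. The fingers move at their own pace and stop on an object; "force" is the grip in N (left out, the last holds). Time passes only in rows, so rows that repeat a pose let the fingers close. It gives the time, the measured TCP pose, the force and the opening at its end, in the units of the state.
- arm.observe(): the state, without advancing time (a new reading comes with each control period).
- arm.get_image(name): name is "scene" or "top" or "wrist"; returns the picture (420x560x3 uint8, blue, green, red); there is no depth.
- arm.camera_params(name): a dict with "mtx" (3x3 intrinsics, pixels), "T" (4x4, takes a point from camera to world coordinates); the wrist camera has in their place "T_tool_cam" (4x4, takes a point from camera to tool coordinates, whose origin is the TCP and whose axes are the flange's). Camera axes: x right, y down, z forward; pixel columns grow to the right and rows downward; lengths in m; the calibration is good to about 2 mm. A picture is of the moment at which its call begins: read the wrist's pose just before it. camera_params takes no time and is no camera call.
- arm.sign_off(): hands the job in, once; it reports no verdict.
The state is a dict: "clock": time; "joints": joint angles; "dq": joint speeds; "joint_efforts": joint torques, N m; "position": TCP position; "ee_rot": TCP orientation; "force": force on the tool from outside, world axes, zero at the start; "ft_torque": the same for the moment, N m; "width": opening from 0.0 (shut) to 1.0 (fully open).
Only numpy, scipy, OpenCV 4.12 (cv2) and the standard library are available. Lean on these libraries where they do the work, as an engineer would, in place of code of your own. Each camera call takes 0.05 s, during which the arm holds its last target. There are 200 camera calls.

TASK

The magneto rotor lies in the open clamshell holder of the charging station. Shut the lid fully down on it, then take the holder by its red bar and swing it right over, lid still shut, lowering it without letting it drop, so that it lies flat on the pole pads. Then give the rotor its charge: push the orange spring slide under the sheet-metal chute to its end, let it spring back, and leave the loose things around undisturbed.

Things in the scene. Friction and masses are not known exactly. Their poses are not given: they have to be found in the camera images.
- station: charging station, fixed: green base plate 220 x 270 x 12 mm; origin on the table under its middle. Its x axis runs along the axle of holder and lid (mostly away from the robot), z up. Rubber loading rests on its +y side, two steel pole pads with copper bands on its -y side. Posts 14 x 36 mm, tops 82 mm above the table, carry the axle at station x = -98 and +98 mm
- axle_mid (a point): middle of the axle, 65 mm above the table, straight above the station's origin
- holder (a joint): turn of the whole holder (aluminium tray with the blue lid) about the axle: 0 = tray lying level on the loading side (+y of the station), pi/2 = standing straight up, pi = turned over, lying level on the pole pads on the -y side (stops at both ends). It turns nearly freely, so past upright it falls if let go; tray, lid and rotor together about 0.75 kg
- bar_mid (a point): middle of the holder's red round bar, 14 mm thick, parallel to the axle and 190 mm from it, level with the axle when the holder lies flat. 112 mm of bar is clear between its two flat arms; the gap between the bar and the closed shell is 63 mm. Axes turn with the holder
- cavity_mid (a point): centre of the closed shell's hollow, on the holder, 75 mm from the axle. The closed shell is 150 mm along the axle, reaches from 30 to 120 mm from the axle and 35 mm to each side of the parting plane (which holds the axle); hollow 130 x 70 x 58 mm
- lid (a joint): opening of the blue lid relative to the tray: 0 = fully shut on the tray, about 1.7 to 2.05 = standing open past square, leaning to the station's -y side. Same axle as the holder. Stiff friction hinge (0.8 N m, 6 to 8 N at the free edge): it stays at any angle, also upside down with the rotor's weight on it
- lid_edge (a point): point on the lid's flat outer face (black strip), 105 mm from the axle and 35 mm from the parting plane, half-way along the axle, 15 mm in from the free edge. Its z axis is the outward normal of that face (up when shut)
- rotor_mid (a point): centre of the loose magneto rotor: dark steel drum 52 mm thick and 64 mm long with shaft ends (116 mm overall) and a bronze gear, about 0.3 kg, lying in the tray with its axis along the axle
- console: grey switch box 100 x 150 x 50 mm with a galvanized sheet-metal chute above it and a bin 110 mm high at its -y end, all one fixed piece; origin on the table, 10 mm on the robot's side of the box's middle and below the middle of the slide's run. Its y axis is the slide's direction, its -x side faces the robot and is open
- chute_edge (a point): point on the underside of the chute's robot-side edge, above the slide's middle, 185 mm above the table. From console y = -160 to +70 mm the chute covers all beyond this edge (console x over 0), rising 0.36 mm per mm toward +y, with 30 mm high sides; so the gripper must lean back 25 to 45 degrees toward the robot (console -x) to reach the slide knob
- slide (a joint): travel of the spring-return slide in m: 0 = home, 0.05 = end stop, toward +y of the console. Spring 1.8 N at home, 6.3 N at the end; it returns by itself when let go
- knob_mid (a point): centre of the orange slide knob, 73 mm above the table; knob 40 mm along console x, 24 mm along console y (the sliding direction), 42 mm high above the box, top 94 mm above the table
- cap: bystander: cracked dark brown distributor cap, 80 mm across, 64 mm high; origin under its middle
- armature: bystander: rusted steel armature 130 mm long, 40 mm high; origin under its middle
- nut_driver: bystander: nut driver with wooden handle and brass shaft, 180 mm long, 26 mm thick, lying; origin under its middle
- gear_big: bystander: bronze gear 86 mm across, 20 mm high, lying flat; origin under its middle
- gear_small: bystander: bronze gear 68 mm across, 22 mm high, lying flat; origin under its middle
- oil_bottle: bystander: yellow oil bottle, 56 mm across, 130 mm high; origin under its middle

How it is judged:
By the outcome, as a careful person would: the job done as asked, in the order asked, and still so for the second after the job is handed in, with the robot touching nothing.
It also fails if it takes over 70 s, if anything falls off the work surface, if the arm or the gripper's body presses on something with over 40 N, if the wrist force passes 120 N, or if a joint passes its speed limit or range.

## Working session

There is one attempt and no reset: what is moved stays moved. The work goes in short steps, Python scripts to look and compute and a tool call to move; the robot and the scene stay as the last step left them, time stands still between calls to the robot, and variables do not carry over. Pictures are saved under pics/ and viewed, about 8 in all and at most 12, crops included, and the job is handed in when it is done.

Besides the shell and the picture viewer there is one more tool, called after "Request:" as name(argument=value, ...), one argument or row to a line, values as JSON. jog_arm: Moves the arm, as the interface text tells. Its arguments: {"type":"object","properties":{"moves":{"type":"array","items":{"type":"object","properties":{"twist":{"type":"array","items":{"type":"number"}},"xyz":{"type":"array","items":{"type":"number"}},"grip":{"type":"number"}}}},"force":{"type":"number"}},"required":["moves"]}

```bash
mkdir -p pics
python3 - <<'E'
from cell import arm
import cv2, numpy as np
s=arm.observe()
for k,v in s.items(): print(k,v)
print(arm.tips_ahead)
for n in ("scene","top"):
    im=arm.get_image(n); cv2.imwrite(f"pics/{n}0.png",im)
    p=arm.camera_params(n); print(n,p["mtx"].tolist(),np.round(p["T"],4).tolist())
print(arm.camera_params("wrist"))
E
```

```text
clock 0.0
joints [ 1.09039966  0.43520549  0.02494103  1.57407892 -0.01154483  1.13398156
 -0.0750888 ]
dq [ 0.00056465 -0.00053741 -0.00214419  0.00016834  0.0012753  -0.00168207
  0.00166148]
joint_efforts [-4.56086937e-04 -6.67852306e+01  9.85517576e-01 -3.14450240e+01
 -6.02394319e-02  4.28712065e-02  1.21629478e-04]
position [ 0.23031898 -0.5804995   0.23696249]
ee_rot [-3.08427705e+00 -5.89635201e-01  7.18444420e-04]
force [-0.10902296 -0.61193491  0.27305921]
ft_torque [0.00054596 0.01711357 0.02126494]
width 0.9978705817629644
0.011
scene [[533.752405608319, 0.0, 275.8588450117732], [0.0, 533.752405608319, 209.5705160487095], [0.0, 0.0, 1.0]] [[0.833, 0.3671, -0.4139, 1.2312], [0.5531, -0.5697, 0.6079, -0.8973], [-0.0126, -0.7353, -0.6776, 1.2212], [0.0, 0.0, 0.0, 1.0]]
top [[518.3491246375286, 0.0, 275.05362383089863], [0.0, 518.3491246375286, 208.976978918258], [0.0, 0.0, 1.0]] [[-0.0054, -0.9947, 0.1022, 0.41], [-1.0, 0.0052, -0.0025, 0.062], [0.0019, -0.1022, -0.9948, 1.7947], [0.0, 0.0, 0.0, 1.0]]
{'mtx': array([[293.50336388,   0.        , 278.58598286],
       [  0.        , 293.50336388, 207.77523597],
       [  0.        ,   0.        ,   1.        ]]), 'T_tool_cam': array([[-6.30238392e-04, -9.64761659e-01, -2.63124577e-01,
         7.05199661e-02],
       [ 9.99999791e-01, -6.46793642e-04, -2.37018995e-05,
         4.16964869e-04],
       [-1.47320620e-04, -2.63124537e-01,  9.64761865e-01,
        -1.47412331e-01],
       [ 0.00000000e+00,  0.00000000e+00,  0.00000000e+00,
         1.00000000e+00]])}
```

View pics/scene0.png

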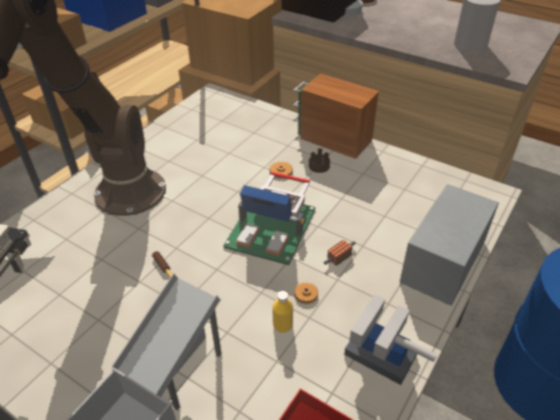

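View pics/top0.png

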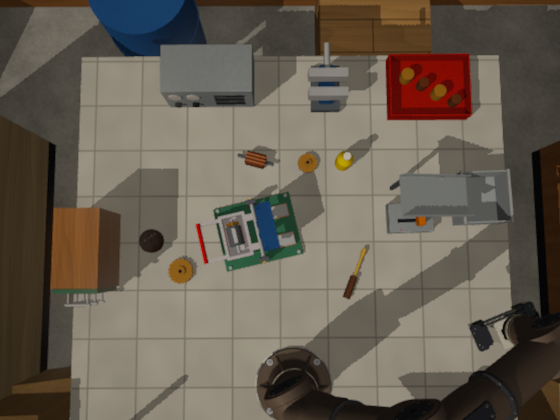

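The scene view shows the station at about (270,230) with its lid standing open. In the top view the station is at (258,232), the red bar at (202,243), the console at (450,205) and the orange knob at (421,220). Next I'll measure these by colour.

```bash
cat > h.py <<'E'
import cv2, numpy as np
from scipy.spatial.transform import Rotation as R
from cell import arm
def cam(n):
    p=arm.camera_params(n)
    if "T" in p: return p["mtx"],p["T"]
    s=arm.observe(); T=np.eye(4); T[:3,:3]=R.from_rotvec(s["ee_rot"]).as_matrix(); T[:3,3]=s["position"]
    return p["mtx"],T@p["T_tool_cam"]
def ray(n,uv,c=None):
    K,T=c or cam(n); d=T[:3,:3]@np.linalg.inv(K)@np.array([uv[0],uv[1],1.]); return T[:3,3],d
def onz(n,uv,z,c=None):
    o,d=ray(n,uv,c); return o+d*(z-o[2])/d[2]
def proj(n,P,c=None):
    K,T=c or cam(n); q=K@(T[:3,:3].T@(np.asarray(P)-T[:3,3])); return q[:2]/q[2]
def cross(n1,a,n2,b):
    (o1,d1),(o2,d2)=ray(n1,a),ray(n2,b); t=np.linalg.lstsq(np.c_[d1,-d2],o2-o1,rcond=None)[0]
    p,q=o1+d1*t[0],o2+d2*t[1]; return (p+q)/2,np.linalg.norm(p-q)
def blobs(im,lo,hi,roi,mina=15):
    m=cv2.inRange(cv2.cvtColor(im,cv2.COLOR_BGR2HSV),np.array(lo),np.array(hi)); k=np.zeros_like(m); x0,y0,x1,y1=roi; k[y0:y1,x0:x1]=m[y0:y1,x0:x1]
    return k,sorted([c for c in cv2.findContours(k,cv2.RETR_EXTERNAL,cv2.CHAIN_APPROX_NONE)[0] if cv2.contourArea(c)>=mina],key=cv2.contourArea,reverse=True)
E
python3 - <<'E'
from h import *
t=cv2.imread("pics/top0.png"); s=cv2.imread("pics/scene0.png")
np.set_printoptions(precision=4,suppress=True)
# green plate
m,c=blobs(t,(50,80,20),(85,255,255),(190,170,330,290),5)
pts=np.vstack(c); r=cv2.minAreaRect(pts); print("plate",r)
b=cv2.boxPoints(r); W=np.array([onz("top",p,.012) for p in b]); print(W, W.mean(0), [np.linalg.norm(W[i]-W[i-1]) for i in range(4)])
for n,im,roi in(("top",t,(180,200,230,290)),("scene",s,(255,160,320,195))):
    for lo,hi in (((0,150,60),(6,255,255)),((174,150,60),(180,255,255))):
        m,c=blobs(im,lo,hi,roi,3)
        for q in c: print(n,"red",cv2.minAreaRect(q),cv2.contourArea(q))
m,c=blobs(t,(5,150,120),(18,255,255),(380,190,450,240),3)
for q in c: print("knob",cv2.minAreaRect(q),onz("top",cv2.minAreaRect(q)[0],.094))
a=cv2.resize(t[180:285,185:325],None,fx=4,fy=4,interpolation=cv2.INTER_CUBIC)
d=cv2.resize(t[160:245,380:520],None,fx=4,fy=4,interpolation=cv2.INTER_CUBIC)
cv2.imwrite("pics/crop1.png",np.hstack([a[:, :],]) if 0 else np.vstack([a,d])[:760]) 
e=np.vstack([a,d]); cv2.imwrite("pics/crop1.png",cv2.resize(e,None,fx=.78,fy=.78))
E
```

```text
plate ((257.5583190917969, 231.0621337890625), (62.667903900146484, 77.63716125488281), 76.55138397216797)
[[ 0.5921  0.2736  0.012 ]
 [ 0.6537  0.0122  0.012 ]
 [ 0.4427 -0.0361  0.012 ]
 [ 0.3826  0.2224  0.012 ]] [0.5177 0.118  0.012 ] [np.float64(0.21564687185300555), np.float64(0.2686280255708806), np.float64(0.21647009942914727), np.float64(0.26543199186242117)]
top red ((201.3470458984375, 243.31173706054688), (40.02367401123047, 3.362422227859497), 77.47119140625) 96.5
scene red ((289.4168701171875, 176.43655395507812), (35.878746032714844, 3.040571689605713), 10.784297943115234) 44.5
knob ((421.0, 221.0), (8.0, 8.0), 90.0) [ 0.5424 -0.4226  0.094 ]
```

View pics/crop1.png

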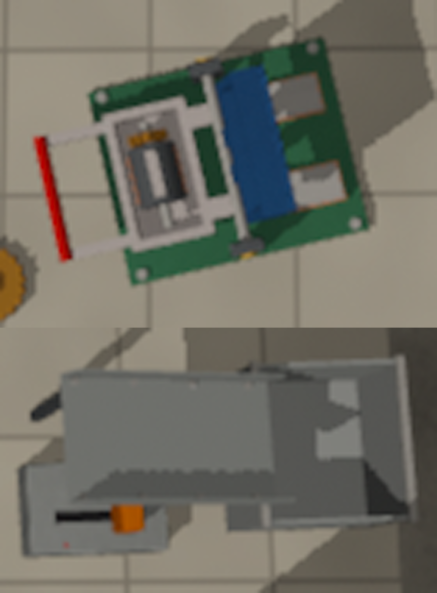

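The crop shows the lid (blue) standing open, the bar clear on the left, and the rotor in the tray. Console +y points left in the image, and the knob is half under the chute edge. I'll turn these into frames now.

```bash
cat >> h.py <<'E'
np.set_printoptions(precision=4,suppress=True)
YAW=np.radians(13.2); S0=np.array([.5177,.118,0])   # station
def st(p,yaw=None,o=None):
    return (S0 if o is None else o)+R.from_euler('z',YAW if yaw is None else yaw).apply(p)
def tool(yaw,lean=0):  # tool x ~ frame x, tool y ~ -frame y, z down, leaning back
    return R.from_euler('z',yaw)*R.from_euler('x',np.pi)*R.from_euler('y',lean)
def rel(P,Rt,s=None):
    s=s or arm.observe(); R0=R.from_rotvec(s["ee_rot"])
    return (R0.inv().apply(np.asarray(P)-s["position"])/.06).round(3),(np.degrees((R0.inv()*Rt).as_rotvec())/10).round(3)
E
python3 - <<'E'
from h import *
t=cv2.imread("pics/top0.png"); s=cv2.imread("pics/scene0.png")
m,c=blobs(t,(0,150,60),(6,255,255),(180,200,230,290),3)
b=cv2.boxPoints(cv2.minAreaRect(c[0])); W=np.array([onz("top",p,.068) for p in b]);print("bar",W.mean(0)); 
a=sorted(W,key=lambda p:p[0]); d=(a[2]+a[3]-a[0]-a[1])/2; print("len",np.linalg.norm(d),"yaw",np.degrees(np.arctan2(d[1],d[0])))
print("expected bar",st([0,.19,.065]), "axle", st([0,0,.065]))
m2,c2=blobs(s,(0,150,60),(6,255,255),(255,160,320,195),3); 
if c2: print("2view",cross("top",cv2.minAreaRect(c[0])[0],"scene",cv2.minAreaRect(c2[0])[0]))
# axle/post check, project
for p in ([-.098,0,.082],[.098,0,.082],[0,.19,.065]): print(p,proj("top",st(p)),proj("scene",st(p)))
# blue lid
for n,im,roi in (("top",t,(230,190,300,270)),("scene",s,(230,170,310,230))):
    m,c=blobs(im,(100,120,40),(125,255,255),roi,20); print(n,[ (cv2.minAreaRect(q)) for q in c])
for th in (1.7,1.8,1.9,2.0,2.05):
    for r,h in((.12,.035),(.12,0)): print(th,r,h,proj("top",st([0,r*np.cos(th)-h*np.sin(th),.065+r*np.sin(th)+h*np.cos(th)])),end=' ')
    print()
# console: box top edges: grey on tile, left part
g=cv2.cvtColor(t,cv2.COLOR_BGR2GRAY); print(g[200:240,395]); print(g[228,380:445]); print(g[215,380:405])
print("knob px"); m,c=blobs(t,(5,150,120),(18,255,255),(380,190,450,240),3); print(cv2.boundingRect(c[0]), c[0].reshape(-1,2).tolist())
s0=arm.observe(); print(R.from_rotvec(s0["ee_rot"]).as_matrix())
E
```

```text
bar [0.4742 0.3034 0.068 ]
len 0.13330886808338255 yaw 13.023936528925075
expected bar [0.4743 0.303  0.065 ] axle [0.5177 0.118  0.065 ]
2view (array([0.4733, 0.303 , 0.0672]), np.float64(0.001575236858517056))
[-0.098, 0, 0.082] [263.787  258.5398] [241.4552 201.79  ]
[0.098, 0, 0.082] [250.1476 200.989 ] [299.501  215.8869]
[0, 0.19, 0.065] [201.5827 243.2259] [289.8872 176.9985]
top [((266.0750732421875, 225.81546020507812), (48.3160400390625, 17.27889060974121), 76.60750579833984)]
scene [((265.20587158203125, 195.32351684570312), (45.23000717163086, 8.134893417358398), 12.528807640075684)]
1.7 0.12 0.035 [271.5372 223.8989] 1.7 0.12 0 [260.6866 226.3899] 
1.8 0.12 0.035 [275.0143 223.1991] 1.8 0.12 0 [264.3882 225.5546] 
1.9 0.12 0.035 [278.2742 222.576 ] 1.9 0.12 0 [267.9981 224.7691] 
2.0 0.12 0.035 [281.2812 222.036 ] 2.0 0.12 0 [271.4734 224.0424] 
2.05 0.12 0.035 [282.6799 221.7988] 2.05 0.12 0 [273.1479 223.7038] 
[ 99 100 100 101 109 115 116 115 115 115 115 116 116 116 116 115 115 116
 117 116 116 117 117 117 118 118 118 117 117 116 117 117 103 125 148 147
 147 148 148 148]
[147 147 147 146 147 146 129  88  79 101 119 118 117 117 117 117 118 118
 118 117 114 114 116 117 116 115 114 114 115 115 114 114 113 113 113 113
 113 113 113 112 112 112 112 112 113 112 112 111 112 112 111 111 114 106
 118 142 142 142 142 142 142 142 142 141 141]
[148 149 149 148 148 135 101  77  90 110 117 117 118 117 116 115 116 116
 117 117 117 114 108 101  97]
knob px
(417, 217, 9, 9) [[418, 217], [418, 218], [418, 219], [418, 220], [418, 221], [418, 222], [418, 223], [417, 224], [417, 225], [418, 225], [419, 225], [420, 225], [421, 225], [422, 224], [423, 224], [424, 224], [425, 224], [425, 223], [425, 222], [425, 221], [425, 220], [425, 219], [425, 218], [425, 217], [424, 217], [423, 217], [422, 217], [421, 217], [420, 217], [419, 217]]
[[ 0.9295  0.3688 -0.0006]
 [ 0.3688 -0.9295  0.0013]
 [-0.0001 -0.0015 -1.    ]]
```

Run:
```python
from h import *
print(rel(st([0,-.13,.215]),tool(YAW)))
```

```text
(array([ 8.428, -6.911,  0.376]), array([-0.008,  0.001,  0.844]))
```

Request:
jog_arm(
  moves=[
    {"twist": [0,0,0.84],"xyz": [1.7,-1.4,0],"grip": 1},
    {"twist": [0,0,0.84],"xyz": [2.4,-2,0],"grip": 1},
    {"twist": [0,0,0.84],"xyz": [3.2,-2.6,0],"grip": 1},
    {"twist": [0,0,0.84],"xyz": [4,-3.3,0],"grip": 1},
    {"twist": [0,0,0.84],"xyz": [4.8,-4,0],"grip": 1},
  ],
  force=40,
)

```text
clock: 0.72
position: [0.3812, -0.3049, 0.2376]
ee_rot: [3.121, 0.362, -0.0]
force: [0.6, 0.2, 0.5]
width: 0.502
```

Run:
```python
from h import *
s=arm.observe(); print(s["clock"],s["position"],s["joints"],s["dq"],s["width"]); print(rel(st([0,-.13,.215]),tool(YAW)))
```

```text
0.725 [ 0.3812 -0.3049  0.2376] [ 0.6324  0.2179 -0.0806  1.8917  0.0203  1.0328 -0.7964] [-0.7471 -0.1809 -0.308   0.2417  0.0663 -0.064  -1.0725] 0.5024698510544001
(array([ 3.828, -4.173,  0.377]), array([0.   , 0.   , 0.004]))
```

Request:
jog_arm(
  moves=[
    {"xyz": [0.7,-0.75,0],"grip": 1},
    {"xyz": [1.4,-1.5,0.1],"grip": 1},
    {"xyz": [2.1,-2.25,0.1],"grip": 1},
    {"xyz": [2.8,-3.0,0.2],"grip": 1},
    {"xyz": [3.5,-3.75,0.2],"grip": 1},
  ],
)

```text
invalid input at $.moves[0]: expected keys twist, xyz, grip
```

Request:
jog_arm(
  moves=[
    {"xyz": [0.3,-0.4,0.2],"grip": 1},
    {"xyz": [0.3,-0.4,0.2],"grip": 1},
  ],
)

```text
invalid input at $.moves[0]: expected keys twist, xyz, grip
```

Run:
```python
from h import *
s=arm.observe(); print(s["clock"],s["position"],s["joints"],s["dq"],s["width"],s["force"]); print(rel(st([0,-.13,.215]),tool(YAW)))
print("lid path (station y, TCP z):")
S=R.from_euler('z',YAW).inv().apply(s["position"]-S0); print("now",S)
for th in range(110,-1,-10):
    a=np.radians(th); y=.105*np.cos(a)-.035*np.sin(a); z=.065+.105*np.sin(a)+.035*np.cos(a)
    p=st([0,y-.019,z+.011]); print(th,rel(p,tool(YAW)))
im=arm.get_image("scene"); cv2.imwrite("pics/s1.png",cv2.resize(im[120:300,180:400],None,fx=3,fy=3))
```

```text
0.725 [ 0.3812 -0.3049  0.2376] [ 0.6324  0.2179 -0.0806  1.8917  0.0203  1.0328 -0.7964] [-0.7471 -0.1809 -0.308   0.2417  0.0663 -0.064  -1.0725] 0.5024698510544001 [0.6485 0.2161 0.5478]
(array([ 3.828, -4.173,  0.377]), array([0.   , 0.   , 0.004]))
lid path (station y, TCP z):
now [-0.2295 -0.3805  0.2376]
110 (array([ 3.828, -4.876,  1.249]), array([0.   , 0.   , 0.004]))
100 (array([ 3.829, -5.144,  1.072]), array([0.   , 0.   , 0.004]))
90 (array([ 3.829, -5.44 ,  0.944]), array([0.   , 0.   , 0.004]))
80 (array([ 3.829, -5.752,  0.869]), array([0.   , 0.   , 0.004]))
70 (array([ 3.829, -6.073,  0.85 ]), array([0.   , 0.   , 0.004]))
60 (array([ 3.83 , -6.393,  0.887]), array([0.   , 0.   , 0.004]))
50 (array([ 3.83 , -6.701,  0.978]), array([0.   , 0.   , 0.004]))
40 (array([ 3.83 , -6.988,  1.122]), array([0.   , 0.   , 0.004]))
30 (array([ 3.83 , -7.247,  1.314]), array([0.   , 0.   , 0.004]))
20 (array([ 3.83 , -7.468,  1.547]), array([0.   , 0.   , 0.004]))
10 (array([ 3.83 , -7.645,  1.815]), array([0.   , 0.   , 0.004]))
0 (array([ 3.831, -7.773,  2.11 ]), array([0.   , 0.   , 0.004]))
```

View pics/s1.png

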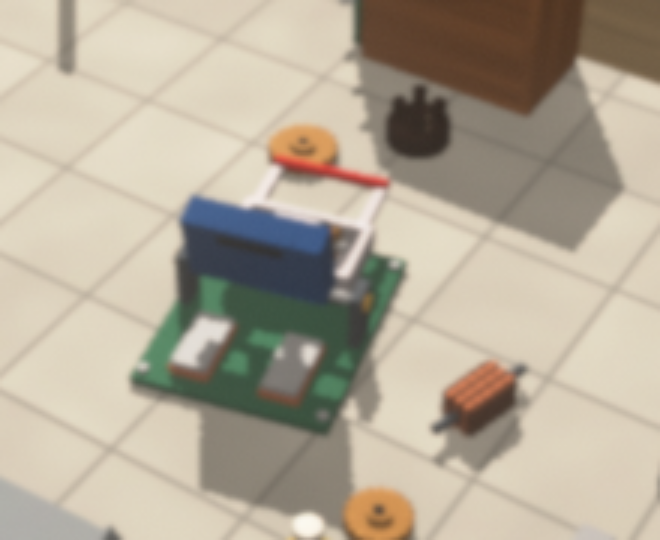

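That picture shows the lid still open with its black strip facing −y, and the bar clear. Every row needs all three keys, so I'm resending the moves.

Request:
jog_arm(
  moves=[
    {"twist": [0,0,0],"xyz": [0.7,-0.75,0],"grip": 1},
    {"twist": [0,0,0],"xyz": [1.4,-1.5,0.1],"grip": 1},
    {"twist": [0,0,0],"xyz": [2.1,-2.25,0.2],"grip": 1},
    {"twist": [0,0,0],"xyz": [2.8,-3.0,0.3],"grip": 1},
    {"twist": [0,0,0],"xyz": [3.5,-3.75,0.4],"grip": 1},
  ],
)

```text
clock: 1.4
position: [0.5341, -0.0384, 0.2134]
ee_rot: [3.121, 0.361, -0.0]
force: [0.7, -1.5, -0.1]
width: 0.005
```

Request:
jog_arm(
  moves=[
    {"twist": [0,0,0],"xyz": [0.3,-0.4,0.4],"grip": 1},
    {"twist": [0,0,0],"xyz": [0.3,-0.4,0.6],"grip": 1},
    {"twist": [0,0,0],"xyz": [0.3,-0.4,0.6],"grip": 1},
  ],
)

```text
clock: 1.78
position: [0.5444, -0.0136, 0.1766]
ee_rot: [3.12, 0.361, -0.005]
force: [-0.5, -0.8, -0.2]
width: 0.004
```

```bash
cat > lid.py <<'E'
from h import *
s=arm.observe(); print(s["clock"],s["position"],s["joints"],s["width"],s["force"])
S=R.from_euler('z',YAW).inv().apply(s["position"]-S0); print("now station",S)
for th in range(110,-1,-10):
    a=np.radians(th); y=.105*np.cos(a)-.035*np.sin(a); z=.065+.105*np.sin(a)+.035*np.cos(a)
    p=st([0,y-.019,z+.011]); print(th,*rel(p,tool(YAW)))
E
python3 lid.py
```

```text
1.775 [ 0.5444 -0.0136  0.1766] [ 0.111   0.3836 -0.2446  1.8296  0.1128  0.9447 -1.5234] 0.003592050159590784 [-0.4642 -0.7781 -0.2409]
now station [-0.0041 -0.1342  0.1766]
110 [ 0.068 -0.773  0.231] [ 0.001  0.017 -0.   ]
100 [ 0.068 -1.041  0.054] [ 0.001  0.017 -0.   ]
90 [ 0.067 -1.336 -0.074] [ 0.001  0.017 -0.   ]
80 [ 0.067 -1.649 -0.148] [ 0.001  0.017 -0.   ]
70 [ 0.067 -1.97  -0.168] [ 0.001  0.017 -0.   ]
60 [ 0.067 -2.289 -0.131] [ 0.001  0.017 -0.   ]
50 [ 0.067 -2.598 -0.039] [ 0.001  0.017 -0.   ]
40 [ 0.068 -2.885  0.104] [ 0.001  0.017 -0.   ]
30 [ 0.068 -3.144  0.296] [ 0.001  0.017 -0.   ]
20 [ 0.069 -3.365  0.529] [ 0.001  0.017 -0.   ]
10 [ 0.07  -3.542  0.797] [ 0.001  0.017 -0.   ]
0 [ 0.071 -3.67   1.092] [ 0.001  0.017 -0.   ]
```

Request:
jog_arm(
  moves=[
    {"twist": [0,0,0],"xyz": [0.07,-0.4,0.1],"grip": 1},
    {"twist": [0,0,0],"xyz": [0.07,-0.75,0.1],"grip": 1},
    {"twist": [0,0,0],"xyz": [0.07,-1.0,0.05],"grip": 1},
    {"twist": [0,0,0],"xyz": [0.07,-1.2,0],"grip": 1},
    {"twist": [0,0,0],"xyz": [0.07,-1.4,-0.1],"grip": 1},
  ],
)

```text
clock: 2.4
position: [0.531, 0.0666, 0.1848]
ee_rot: [3.117, 0.355, 0.002]
force: [0.4, -7.6, -0.1]
width: 0.003
```

```bash
python3 lid.py
```

```text
2.4 [0.531  0.0666 0.1848] [-0.0215  0.3607 -0.2686  1.8438  0.1203  0.952  -1.6876] 0.003262225898391995 [ 0.3667 -7.552  -0.1331]
now station [ 0.0012 -0.0531  0.1848]
110 [-0.019  0.577  0.371] [ 0.023 -0.003 -0.021]
100 [-0.019  0.31   0.193] [ 0.023 -0.003 -0.021]
90 [-0.02   0.015  0.064] [ 0.023 -0.003 -0.021]
80 [-0.021 -0.297 -0.012] [ 0.023 -0.003 -0.021]
70 [-0.023 -0.618 -0.033] [ 0.023 -0.003 -0.021]
60 [-0.024 -0.938  0.003] [ 0.023 -0.003 -0.021]
50 [-0.025 -1.246  0.093] [ 0.023 -0.003 -0.021]
40 [-0.026 -1.534  0.236] [ 0.023 -0.003 -0.021]
30 [-0.027 -1.793  0.426] [ 0.023 -0.003 -0.021]
20 [-0.028 -2.015  0.659] [ 0.023 -0.003 -0.021]
10 [-0.029 -2.194  0.927] [ 0.023 -0.003 -0.021]
0 [-0.03  -2.323  1.221] [ 0.023 -0.003 -0.021]
```

Request:
jog_arm(
  moves=[
    {"twist": [0,0,0],"xyz": [0,-0.3,0],"grip": 1},
    {"twist": [0,0,0],"xyz": [0,-0.62,0],"grip": 1},
    {"twist": [0,0,0],"xyz": [0,-0.94,0.03],"grip": 1},
    {"twist": [0,0,0],"xyz": [0,-1.25,0.1],"grip": 1},
    {"twist": [0,0,0],"xyz": [0,-1.53,0.25],"grip": 1},
  ],
)

```text
clock: 3.02
position: [0.5118, 0.1597, 0.1715]
ee_rot: [-3.121, -0.359, -0.01]
force: [2.5, -2.2, 10.6]
width: 0.005
```

```bash
python3 lid.py
```

```text
3.025 [0.5118 0.1597 0.1715] [-0.1763  0.3775 -0.2973  1.8597  0.1388  0.9181 -1.8797] 0.004970891467193956 [ 2.4774 -2.1612 10.5797]
now station [0.0038 0.0419 0.1715]
110 [-0.061  2.162  0.148] [ 0.003 -0.037 -0.009]
100 [-0.06   1.893 -0.03 ] [ 0.003 -0.037 -0.009]
90 [-0.06   1.598 -0.158] [ 0.003 -0.037 -0.009]
80 [-0.06   1.286 -0.233] [ 0.003 -0.037 -0.009]
70 [-0.06   0.965 -0.252] [ 0.003 -0.037 -0.009]
60 [-0.061  0.645 -0.215] [ 0.003 -0.037 -0.009]
50 [-0.062  0.337 -0.124] [ 0.003 -0.037 -0.009]
40 [-0.063  0.049  0.02 ] [ 0.003 -0.037 -0.009]
30 [-0.065 -0.209  0.211] [ 0.003 -0.037 -0.009]
20 [-0.067 -0.43   0.444] [ 0.003 -0.037 -0.009]
10 [-0.069 -0.608  0.713] [ 0.003 -0.037 -0.009]
0 [-0.071 -0.736  1.008] [ 0.003 -0.037 -0.009]
```

Request:
jog_arm(
  moves=[
    {"twist": [0,0,0],"xyz": [-0.03,-0.2,0.22],"grip": 1},
    {"twist": [0,0,0],"xyz": [-0.05,-0.4,0.45],"grip": 1},
    {"twist": [0,0,0],"xyz": [-0.05,-0.53,0.7],"grip": 1},
    {"twist": [0,0,0],"xyz": [-0.05,-0.6,0.95],"grip": 1},
    {"twist": [0,0,0],"xyz": [-0.05,-0.6,1.05],"grip": 1},
  ],
)

```text
clock: 3.65
position: [0.5006, 0.1981, 0.1099]
ee_rot: [-3.116, -0.363, -0.011]
force: [-18.2, -0.2, 78.2]
width: 0.008
```

```bash
python3 lid.py | head -2
```

```text
3.65 [0.5006 0.1981 0.1099] [-0.2566  0.4575 -0.2923  1.9188  0.1794  0.7818 -1.9858] 0.007522523829104109 [-18.2195  -0.1865  78.1758]
now station [0.0016 0.0819 0.1099]
```

Contact at 78 N with the tips at z ≈ 0.099 m means the lid is down. Lifting, opening, and moving over the bar.

Request:
jog_arm(
  moves=[
    {"twist": [0,0,0],"xyz": [0,0,-0.5],"grip": 1},
    {"twist": [0,0,0],"xyz": [0,0,-1.2],"grip": 0},
    {"twist": [0,0,0],"xyz": [0,-0.8,-1.4],"grip": -0.3},
    {"twist": [0,0,0],"xyz": [0,-1.8,-1.4],"grip": -0.3},
    {"twist": [0,0,0],"xyz": [0,-1.8,-1.4],"grip": -0.3},
  ],
)

```text
clock: 4.28
position: [0.4717, 0.3043, 0.191]
ee_rot: [-3.116, -0.372, -0.002]
force: [0.7, 0.1, -0.1]
width: 0.39
```

Run:
```python
from h import *
s=arm.observe(); print(s["clock"],s["position"],s["joints"],s["width"],s["force"])
print(rel(st([0,.19,.061]),tool(YAW)))
a=arm.get_image("scene"); b=arm.get_image("top")
cv2.imwrite("pics/s2.png",np.vstack([cv2.resize(a[130:270,210:380],(680,560))[:300],cv2.resize(b[180:285,170:325],None,fx=4,fy=4)[:300]]) if 0 else np.hstack([cv2.resize(a[130:270,215:345],None,fx=3,fy=3),cv2.resize(b[180:285,185:320],(540,420))[:, :400]]))
```

```text
4.275 [0.4717 0.3043 0.191 ] [-0.4157  0.4013 -0.3386  1.7714  0.1531  0.992  -2.1462] 0.39012938368545347 [ 0.7472  0.1262 -0.0566]
(array([0.034, 0.038, 2.166]), array([-0.019, -0.009,  0.041]))
```

View pics/s2.png

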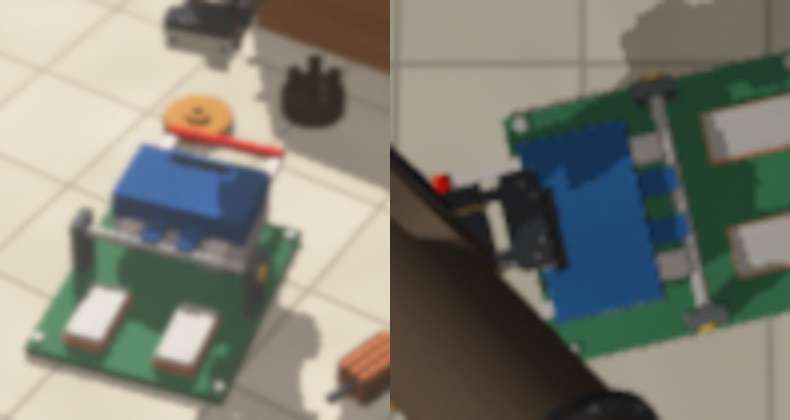

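The scene view shows the lid shut flat on the tray, and the gripper is over the bar. Descending.

Request:
jog_arm(
  moves=[
    {"twist": [0,0,0.04],"xyz": [0.03,0.04,0.7],"grip": -0.3},
    {"twist": [0,0,0.04],"xyz": [0.03,0.04,1.3],"grip": -0.3},
    {"twist": [0,0,0.04],"xyz": [0.03,0.04,1.8],"grip": -0.3},
    {"twist": [0,0,0.04],"xyz": [0.03,0.04,2.15],"grip": -0.3},
    {"twist": [0,0,0.04],"xyz": [0.03,0.04,2.15],"grip": -0.3},
  ],
  force=25,
)

```text
clock: 5.0
position: [0.4758, 0.2946, 0.0595]
ee_rot: [3.12, 0.347, -0.004]
force: [0.3, 1.0, 0.1]
width: 0.645
```

Run:
```python
from h import *
s=arm.observe(); print(s["clock"],s["position"],s["width"],s["force"])
print(rel(st([0,.19,.061]),tool(YAW)))
```

```text
5.0 [0.4758 0.2946 0.0595] 0.6452997355881653 [0.2895 1.017  0.1133]
(array([ 0.007, -0.142, -0.025]), array([ 0.014,  0.016, -0.051]))
```

Request:
jog_arm(
  moves=[
    {"twist": [0,0,0],"xyz": [0,-0.14,-0.02],"grip": -0.3},
    {"twist": [0,0,0],"xyz": [0,-0.14,-0.02],"grip": 0.5},
    {"twist": [0,0,0],"xyz": [0,-0.14,-0.02],"grip": 1},
    {"twist": [0,0,0],"xyz": [0,-0.14,-0.02],"grip": 1},
    {"twist": [0,0,0],"xyz": [0,-0.14,-0.02],"grip": 1},
  ],
  force=25,
)

```text
clock: 5.62
position: [0.4739, 0.3055, 0.062]
ee_rot: [3.122, 0.351, 0.0]
force: [-0.4, -0.3, 0.1]
width: 0.263
```

```bash
cat > sw.py <<'E'
from h import *
import sys
s=arm.observe(); print(s["clock"],s["position"],s["width"],"F",s["force"],s["ft_torque"],"j",s["joints"])
S=R.from_euler('z',YAW).inv().apply(s["position"]-S0); dz=float(sys.argv[1]); 
y,z=S[1],S[2]-.065-dz; print("station",S,"r",np.hypot(y,z),"phi",np.degrees(np.arctan2(z,y)))
for ph in map(float,sys.argv[2:]):
    a=np.radians(ph); print(ph,*rel(st([0,.19*np.cos(a),.065+dz+.19*np.sin(a)]),tool(YAW)))
E
python3 sw.py -.004 0 5 10 15 20 30 40
```

```text
5.625 [0.4739 0.3055 0.062 ] 0.26265784274299686 F [-0.3869 -0.2713  0.0809] [ 0.0285 -0.0214  0.0036] j [-0.4588  0.5622 -0.2911  1.8864  0.2329  0.7257 -2.2294]
station [0.0002 0.1925 0.062 ] r 0.19250676370610037 phi 0.29981211413244396
0.0 [-0.002  0.042  0.017] [ 0.001 -0.001 -0.037]
5.0 [-0.002  0.054 -0.259] [ 0.001 -0.001 -0.037]
10.0 [-0.002  0.09  -0.533] [ 0.001 -0.001 -0.037]
15.0 [-0.002  0.15  -0.803] [ 0.001 -0.001 -0.037]
20.0 [-0.001  0.233 -1.066] [ 0.001 -0.001 -0.037]
30.0 [ 0.     0.466 -1.566] [ 0.001 -0.001 -0.037]
40.0 [ 0.003  0.783 -2.019] [ 0.001 -0.001 -0.037]
```

Request:
jog_arm(
  moves=[
    {"twist": [0,0,0],"xyz": [0,0.04,0],"grip": 1},
    {"twist": [0,0,0],"xyz": [0,0.04,0],"grip": 1},
    {"twist": [0,0,0],"xyz": [0,0.04,0],"grip": 1},
    {"twist": [0,0,0],"xyz": [0,0.05,-0.25],"grip": 1},
    {"twist": [0,0,0],"xyz": [0,0.08,-0.5],"grip": 1},
  ],
  force=25,
)

```text
clock: 6.25
position: [0.4749, 0.3005, 0.0927]
ee_rot: [3.121, 0.351, -0.001]
force: [2.4, -2.6, -3.9]
width: 0.142
```

```bash
python3 sw.py -.004 10 20 30 40 50 60 70
```

```text
6.25 [0.4749 0.3005 0.0927] 0.14234231978722203 F [ 2.4232 -2.6364 -3.8734] [-0.2392 -0.4948 -0.0603] j [-0.4387  0.5186 -0.3054  1.8671  0.212   0.7882 -2.2036]
station [-0.      0.1874  0.0927] r 0.19008010101406358 phi 9.599505345721033
10.0 [ 0.001  0.005 -0.022] [ 0.003  0.003 -0.037]
20.0 [ 0.001  0.148 -0.555] [ 0.003  0.003 -0.037]
30.0 [ 0.002  0.382 -1.055] [ 0.003  0.003 -0.037]
40.0 [ 0.004  0.699 -1.507] [ 0.003  0.003 -0.037]
50.0 [ 0.007  1.089 -1.897] [ 0.003  0.003 -0.037]
60.0 [ 0.009  1.541 -2.213] [ 0.003  0.003 -0.037]
70.0 [ 0.012  2.042 -2.446] [ 0.003  0.003 -0.037]
```

Request:
jog_arm(
  moves=[
    {"twist": [0,0,-0.03],"xyz": [0,0.06,-0.28],"grip": 1},
    {"twist": [0,0,-0.03],"xyz": [0,0.148,-0.555],"grip": 1},
    {"twist": [0,0,-0.03],"xyz": [0,0.382,-1.055],"grip": 1},
    {"twist": [0,0,-0.03],"xyz": [0,0.7,-1.507],"grip": 1},
    {"twist": [0,0,-0.03],"xyz": [0,1.09,-1.9],"grip": 1},
  ],
)

```text
clock: 6.88
position: [0.4888, 0.2407, 0.2092]
ee_rot: [-3.115, -0.365, -0.004]
force: [-0.1, 7.6, 1.5]
width: 0.142
```

```bash
python3 sw.py -.004 50 60 70 80 90 100
```

```text
6.875 [0.4888 0.2407 0.2092] 0.14155624221237142 F [-0.1273  7.5981  1.4914] [ 1.7081  0.0521 -0.0232] j [-0.2968  0.3558 -0.3362  1.7896  0.1313  1.0135 -2.0203]
station [-0.0001  0.126   0.2092] r 0.194528067813819 phi 49.61683464413507
50.0 [0.002 0.065 0.043] [-0.031 -0.018  0.015]
60.0 [ 0.002  0.516 -0.276] [-0.031 -0.018  0.015]
70.0 [ 0.001  1.015 -0.512] [-0.031 -0.018  0.015]
80.0 [ 0.     1.547 -0.657] [-0.031 -0.018  0.015]
90.0 [-0.001  2.097 -0.708] [-0.031 -0.018  0.015]
100.0 [-0.003  2.647 -0.663] [-0.031 -0.018  0.015]
```

Request:
jog_arm(
  moves=[
    {"twist": [0,0,0],"xyz": [0,0.03,0.02],"grip": 1},
    {"twist": [0,0,0],"xyz": [0,0.06,0.04],"grip": 1},
  ],
  force=40,
)

```text
clock: 7.12
position: [0.4888, 0.2414, 0.2083]
ee_rot: [-3.109, -0.367, -0.007]
force: [-12.9, 19.3, 21.9]
width: 0.137
```

```bash
python3 - <<'E'
from h import *
b=arm.get_image("top"); a=arm.get_image("scene")
for n,im in(("top",b),("scene",a)):
    m,c=blobs(im,(0,150,60),(6,255,255),(190,150,330,290),3); print(n,[(cv2.minAreaRect(q)[0],cv2.contourArea(q)) for q in c])
E
python3 sw.py -.004 50 60 70 80 90 100
```

```text
top []
scene [((295.070556640625, 156.68235778808594), 14.5)]
7.225 [0.4887 0.2416 0.2081] 0.1362569176329045 F [-10.7047  16.8321  18.1936] [ 3.9145  2.4165 -0.0579] j [-0.2935  0.3558 -0.339   1.7929  0.1286  1.0063 -2.0162]
station [-0.      0.127   0.2081] r 0.19430890972647372 phi 49.19560904137403
50.0 [-0.     0.081  0.025] [-0.059 -0.032  0.028]
60.0 [-0.001  0.53  -0.297] [-0.059 -0.032  0.028]
70.0 [-0.002  1.028 -0.535] [-0.059 -0.032  0.028]
80.0 [-0.004  1.559 -0.683] [-0.059 -0.032  0.028]
90.0 [-0.006  2.109 -0.737] [-0.059 -0.032  0.028]
100.0 [-0.009  2.659 -0.695] [-0.059 -0.032  0.028]
```

```bash
python3 sw.py .0015 50 55 60 70 80 90 100
```

```text
7.225 [0.4887 0.2416 0.2081] 0.1362569176329045 F [-10.7047  16.8321  18.1936] [ 3.9145  2.4165 -0.0579] j [-0.2935  0.3558 -0.339   1.7929  0.1286  1.0063 -2.0162]
station [-0.      0.127   0.2081] r 0.19017967744454062 phi 48.1127337329397
50.0 [ 0.     0.08  -0.067] [-0.059 -0.032  0.028]
55.0 [-0.     0.298 -0.237] [-0.059 -0.032  0.028]
60.0 [-0.     0.529 -0.388] [-0.059 -0.032  0.028]
70.0 [-0.002  1.027 -0.627] [-0.059 -0.032  0.028]
80.0 [-0.003  1.558 -0.775] [-0.059 -0.032  0.028]
90.0 [-0.006  2.108 -0.829] [-0.059 -0.032  0.028]
100.0 [-0.009  2.658 -0.786] [-0.059 -0.032  0.028]
```

Request:
jog_arm(
  moves=[
    {"twist": [-0.05,0,0],"xyz": [0,0.25,-0.27],"grip": 1},
    {"twist": [-0.05,0,0],"xyz": [0,0.49,-0.42],"grip": 1},
    {"twist": [-0.05,0,0],"xyz": [0,0.99,-0.66],"grip": 1},
    {"twist": [-0.05,0,0],"xyz": [0,1.52,-0.8],"grip": 1},
    {"twist": [-0.05,0,0],"xyz": [0,1.85,-0.84],"grip": 1},
  ],
  force=30,
)

```text
clock: 7.85
position: [0.5154, 0.1253, 0.2564]
ee_rot: [3.114, 0.359, 0.005]
force: [-2.5, 1.8, 2.9]
width: 0.14
```

```bash
python3 sw.py .0015 80 90 100 110 120 130
```

```text
7.85 [0.5154 0.1253 0.2564] 0.13987117882749397 F [-2.4694  1.8229  2.8974] [0.7802 0.425  0.0086] j [-0.1134  0.2855 -0.2931  1.7588  0.0996  1.11   -1.781 ]
station [-0.0006  0.0077  0.2564] r 0.19007882221238795 phi 87.68454424350375
80.0 [ 0.009 -0.422  0.044] [ 0.043 -0.012 -0.006]
90.0 [ 0.01   0.128 -0.   ] [ 0.043 -0.012 -0.006]
100.0 [0.01  0.677 0.052] [ 0.043 -0.012 -0.006]
110.0 [0.01  1.21  0.199] [ 0.043 -0.012 -0.006]
120.0 [0.01  1.708 0.436] [ 0.043 -0.012 -0.006]
130.0 [0.01  2.158 0.756] [ 0.043 -0.012 -0.006]
```

Request:
jog_arm(
  moves=[
    {"twist": [0.04,0,0],"xyz": [0.01,0.4,0.02],"grip": 1},
    {"twist": [0.04,0,0],"xyz": [0.01,0.677,0.052],"grip": 1},
    {"twist": [0.04,0,0],"xyz": [0.01,1.21,0.2],"grip": 1},
    {"twist": [0.04,0,0],"xyz": [0.01,1.708,0.436],"grip": 1},
    {"twist": [0.04,0,0],"xyz": [0.01,1.94,0.585],"grip": 1},
  ],
)

```text
clock: 8.48
position: [0.5421, 0.0104, 0.2195]
ee_rot: [3.119, 0.357, -0.002]
force: [-3.5, -0.3, 0.5]
width: 0.141
```

```bash
python3 sw.py .0015 120 130 140 150 155 160 165 170
```

```text
8.475 [0.5421 0.0104 0.2195] 0.14142509734254313 F [-3.5235 -0.3402  0.4583] [ 0.1874  0.9693 -0.0394] j [ 0.0628  0.3337 -0.2369  1.7844  0.092   1.0352 -1.5517]
station [-0.0008 -0.1104  0.2195] r 0.1886717054677895 phi 125.79788297388389
120.0 [ 0.013 -0.256 -0.192] [ 0.012  0.007 -0.015]
130.0 [0.014 0.196 0.125] [ 0.012  0.007 -0.015]
140.0 [0.016 0.585 0.516] [ 0.012  0.007 -0.015]
150.0 [0.017 0.901 0.969] [ 0.012  0.007 -0.015]
155.0 [0.018 1.028 1.214] [ 0.012  0.007 -0.015]
160.0 [0.019 1.133 1.47 ] [ 0.012  0.007 -0.015]
165.0 [0.019 1.216 1.733] [ 0.012  0.007 -0.015]
170.0 [0.02  1.275 2.003] [ 0.012  0.007 -0.015]
```

Request:
jog_arm(
  moves=[
    {"twist": [0,0,0],"xyz": [0.01,0.19,0.13],"grip": 1},
    {"twist": [0,0,0],"xyz": [0.01,0.4,0.32],"grip": 1},
    {"twist": [0,0,0],"xyz": [0.01,0.585,0.516],"grip": 1},
    {"twist": [0,0,0],"xyz": [0.01,0.75,0.73],"grip": 1},
    {"twist": [0,0,0],"xyz": [0.01,0.9,0.97],"grip": 1},
  ],
)

```text
clock: 9.1
position: [0.5543, -0.0408, 0.1611]
ee_rot: [3.119, 0.36, -0.004]
force: [-5.3, -1.0, -0.3]
width: 0.141
```

```bash
python3 sw.py .0015 150 155 160 165 170 175 180
```

```text
9.1 [ 0.5543 -0.0408  0.1611] 0.14116120172050836 F [-5.3302 -1.0313 -0.2908] [ 0.052   1.2589 -0.0174] j [ 0.1338  0.4144 -0.2126  1.8228  0.1098  0.918  -1.4693]
station [-0.0006 -0.1629  0.1611] r 0.1884003039842829 phi 149.85872552738877
150.0 [ 0.01   0.027 -0.007] [ 0.01   0.015 -0.003]
155.0 [0.011 0.154 0.239] [ 0.01   0.015 -0.003]
160.0 [0.012 0.259 0.494] [ 0.01   0.015 -0.003]
165.0 [0.013 0.342 0.758] [ 0.01   0.015 -0.003]
170.0 [0.013 0.401 1.027] [ 0.01   0.015 -0.003]
175.0 [0.014 0.437 1.301] [ 0.01   0.015 -0.003]
180.0 [0.015 0.449 1.577] [ 0.01   0.015 -0.003]
```

Request:
jog_arm(
  moves=[
    {"twist": [0,0,0],"xyz": [0,0.14,0.24],"grip": 1},
    {"twist": [0,0,0],"xyz": [0,0.25,0.494],"grip": 1},
    {"twist": [0,0,0],"xyz": [0,0.33,0.758],"grip": 1},
    {"twist": [0,0,0],"xyz": [0,0.39,1.027],"grip": 1},
    {"twist": [0,0,0],"xyz": [0,0.42,1.25],"grip": 1},
  ],
)

```text
clock: 9.72
position: [0.5602, -0.0658, 0.0859]
ee_rot: [3.119, 0.359, -0.003]
force: [-4.0, -4.9, -0.9]
width: 0.142
```

```bash
python3 sw.py .0015 175 180
```

```text
9.725 [ 0.5602 -0.0658  0.0859] 0.14214823067436316 F [-4.0264 -4.929  -0.8565] [-0.5542  0.9666 -0.02  ] j [ 0.1592  0.5189 -0.1919  1.8735  0.1409  0.7641 -1.4518]
station [-0.0006 -0.1887  0.0859] r 0.18968738969592897 phi 174.1327904219224
175.0 [0.01  0.01  0.047] [ 0.012  0.014 -0.007]
180.0 [0.011 0.021 0.323] [ 0.012  0.014 -0.007]
```

Request:
jog_arm(
  moves=[
    {"twist": [0,0,0],"xyz": [0,0.01,0.1],"grip": 1},
    {"twist": [0,0,0],"xyz": [0,0.015,0.2],"grip": 1},
    {"twist": [0,0,0],"xyz": [0,0.02,0.3],"grip": 1},
    {"twist": [0,0,0],"xyz": [0,0.02,0.35],"grip": 1},
    {"twist": [0,0,0],"xyz": [0,0.02,0.35],"grip": 1},
  ],
)

```text
clock: 10.35
position: [0.5606, -0.0673, 0.0653]
ee_rot: [3.118, 0.359, -0.003]
force: [-4.3, -5.1, -2.0]
width: 0.138
```

```bash
python3 sw.py .0015 175 180
```

```text
10.35 [ 0.5606 -0.0673  0.0653] 0.13846677645309532 F [-4.337  -5.0613 -1.9788] [-0.9521  0.8761 -0.05  ] j [ 0.1563  0.5479 -0.1855  1.8876  0.1507  0.7212 -1.4581]
station [-0.0006 -0.1902  0.0653] r 0.19023893799306074 phi -179.62972336801258
175.0 [ 0.009 -0.015 -0.297] [ 0.015  0.014 -0.008]
180.0 [ 0.009 -0.004 -0.021] [ 0.015  0.014 -0.008]
```

Request:
jog_arm(
  moves=[
    {"twist": [0,0,0],"xyz": [0,0,0.04],"grip": 1},
    {"twist": [0,0,0],"xyz": [0,0,0.08],"grip": 1},
    {"twist": [0,0,0],"xyz": [0,0,0.08],"grip": 1},
  ],
)

```text
clock: 10.72
position: [0.5606, -0.0674, 0.0606]
ee_rot: [3.118, 0.358, -0.003]
force: [-3.8, -6.0, -1.7]
width: 0.142
```

```bash
python3 sw.py .0015 180
python3 - <<'E'
from h import *
a=arm.get_image("scene");b=arm.get_image("top")
cv2.imwrite("pics/s3.png",np.hstack([cv2.resize(a[150:300,205:345],(392,420)),cv2.resize(b[180:285,225:345],None,fx=3.3,fy=4)]))
for n,im in(("top",b),("scene",a)):
    m,c=blobs(im,(0,150,60),(6,255,255),(190,150,330,290),3); print(n,[(cv2.minAreaRect(q),cv2.contourArea(q)) for q in c])
for x in (-.05,.05):print(proj("scene",st([x,-.19,.065])),proj("top",st([x,-.19,.065])))
E
```

```text
10.725 [ 0.5606 -0.0674  0.0606] 0.14213070744675343 F [-3.8474 -6.001  -1.6876] [-0.9362  0.8478 -0.0209] j [ 0.1551  0.5545 -0.184   1.8909  0.1528  0.7112 -1.46  ]
station [-0.0006 -0.1903  0.0606] r 0.19036881462740518 phi -178.21987021085607
180.0 [ 0.009 -0.004 -0.099] [ 0.015  0.013 -0.009]
top []
scene [(((259.0188293457031, 257.4339599609375), (18.6810359954834, 3.2966530323028564), 15.945394515991211), 38.0)]
[231.4981 250.0667] [315.8998 231.1911]
[262.97   258.5726] [308.7129 202.2715]
```

View pics/s3.png

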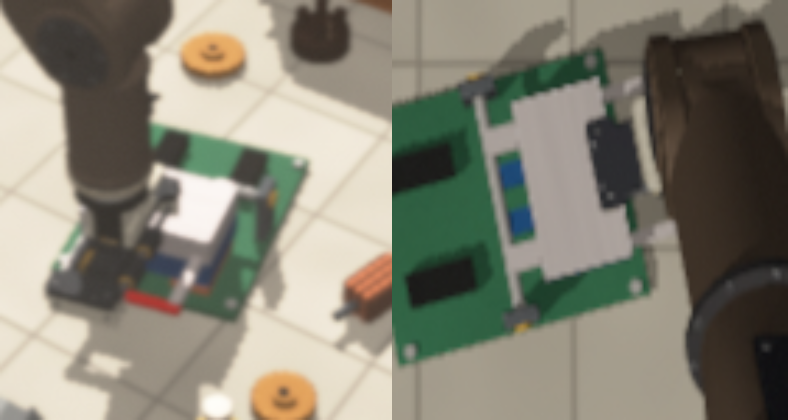

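The holder is turned over with its tray side up. I haven't felt the stop as an upward force yet, so I'm lowering a bit further.

Request:
jog_arm(
  moves=[
    {"twist": [0,0,0],"xyz": [0,0,0.03],"grip": 1},
    {"twist": [0,0,0],"xyz": [0,0,0.06],"grip": 1},
    {"twist": [0,0,0],"xyz": [0,0,0.06],"grip": 1},
  ],
)

```text
clock: 11.2
position: [0.5609, -0.0673, 0.0595]
ee_rot: [3.118, 0.358, -0.001]
force: [-12.2, -4.5, 27.5]
width: 0.144
```

```bash
python3 sw.py .0015 180
```

```text
11.2 [ 0.5609 -0.0673  0.0595] 0.1435151514282193 F [-12.227   -4.5095  27.511 ] [-0.9817  2.9061 -0.0055] j [ 0.1543  0.5558 -0.1835  1.8921  0.1542  0.7074 -1.4614]
station [-0.0002 -0.1903  0.0595] r 0.19041944959595208 phi -177.90206796186155
180.0 [ 0.004 -0.004 -0.116] [ 0.02   0.006 -0.008]
```

Stop felt at 27 N, so the holder is flat. Releasing and lifting away.

Request:
jog_arm(
  moves=[
    {"twist": [0,0,0],"xyz": [0,0,-0.05],"grip": 0.6},
    {"twist": [0,0,0],"xyz": [0,0,-0.05],"grip": 0},
    {"twist": [0,0,0],"xyz": [0,0,-0.05],"grip": -0.2},
    {"twist": [0,0,0],"xyz": [0,0,-0.05],"grip": -0.2},
    {"twist": [0,0,0],"xyz": [0,0,-0.05],"grip": -0.2},
  ],
)

```text
clock: 11.82
position: [0.5615, -0.0663, 0.0602]
ee_rot: [3.119, 0.359, 0.0]
force: [-0.0, -0.0, 0.8]
width: 0.575
```

Request:
jog_arm(
  moves=[
    {"twist": [0,0,0],"xyz": [0,0,-0.5],"grip": -0.2},
    {"twist": [0,0,0],"xyz": [0,0,-1.2],"grip": -0.2},
    {"twist": [0,0,0],"xyz": [0,0,-2.0],"grip": -0.2},
    {"twist": [0,0,0],"xyz": [0,0,-3.0],"grip": 0.5},
    {"twist": [0,0,0],"xyz": [0,0,-3.0],"grip": 1},
  ],
  force=40,
)

```text
clock: 12.45
position: [0.5642, -0.066, 0.2453]
ee_rot: [3.118, 0.359, 0.014]
force: [-0.4, -0.0, -0.1]
width: 0.431
```

Run:
```python
from h import *
s=arm.observe(); print(s["clock"],s["position"],s["width"],s["force"],s["joints"])
a=arm.get_image("scene")
m,c=blobs(a,(0,150,60),(6,255,255),(190,150,330,290),3); print([(cv2.minAreaRect(q),cv2.contourArea(q)) for q in c])
m,c=blobs(a,(174,150,60),(180,255,255),(190,150,330,290),3); print([(cv2.minAreaRect(q),cv2.contourArea(q)) for q in c])
for z in (.06,.065,.07):print(z,proj("scene",st([0,-.19,z])))
# console box from top0: edges of box top (z=.05) ; left edge line & bottom edge line
t=cv2.imread("pics/top0.png"); g=cv2.cvtColor(t,cv2.COLOR_BGR2GRAY).astype(float)
def edge(line): 
    d=np.abs(np.diff(line)); i=int(d.argmax()); w=d[max(0,i-1):i+2]; return max(0,i-1)+ (w*np.arange(len(w))).sum()/w.sum()+.5
bot=[(u,226+edge(g[226:240,u])) for u in range(393,430,4)]
print("bottom",[onz("top",p,.05)[:2].round(4).tolist() for p in bot])
lef=[(380+edge(g[v,380:395]),v) for v in range(210,230,4)]
print("left",[onz("top",p,.0)[:2].round(4).tolist() for p in lef])
ch=[(u,195+edge(g[195:225,u])) for u in range(405,470,6)]
print("chute px",np.round(ch,1).tolist())
for p in [(418,225),(425,224)]: print("knob near edge",onz("top",(p[0]-.0,p[1]+.5),.094))
print("knob y edges",onz("top",(417.5,221),.094)[1],onz("top",(426,221),.094)[1])
```

```text
12.45 [ 0.5642 -0.066   0.2453] 0.4309806637412141 [-0.3912 -0.0373 -0.1457] [ 0.1821  0.3443 -0.2147  1.6984  0.0835  1.0983 -1.3993]
[(((247.7884521484375, 253.94229125976562), (40.2569580078125, 3.8590548038482666), 15.255118370056152), 101.0)]
[]
0.06 [247.1848 255.438 ]
0.065 [247.1013 254.2838]
0.07 [247.0173 253.1246]
bottom [[0.507, -0.3394], [0.5057, -0.3528], [0.5068, -0.3663], [0.5055, -0.3798], [0.5055, -0.3933], [0.506, -0.4068], [0.5069, -0.4203], [0.5086, -0.4338], [0.5085, -0.4473], [0.5081, -0.4608]]
left [[0.5888, -0.3263], [0.5748, -0.3267], [0.5609, -0.3268], [0.5469, -0.3278], [0.533, -0.3279]]
chute px [[405.0, 221.8], [411.0, 218.4], [417.0, 216.5], [423.0, 205.0], [429.0, 219.4], [435.0, 205.6], [441.0, 205.6], [447.0, 215.7], [453.0, 206.1], [459.0, 205.1], [465.0, 205.0]]
knob near edge [ 0.5276 -0.4122  0.094 ]
knob near edge [ 0.5308 -0.4353  0.094 ]
knob y edges -0.41102762277830884 -0.43902642903082134
```

Bar measured at z ≈ 0.066 m, holder released, no contact force. The knob estimate is (0.548, −0.425), which agrees with the box edges. Going around to the console's robot side.

```bash
cat >> h.py <<'E'
CY=np.radians(1.0); K=np.array([.548,-.425,.073])  # console yaw, knob home
E
python3 - <<'E'
from h import *
s=arm.observe()
for P in ([.40,-.12,.26],[.40,-.42,.26],[.40,-.47,.26]): print(rel(P,tool(CY),s), rel(P,tool(CY,np.radians(-40)),s)[1])
print(tool(CY,np.radians(-40)).as_matrix())
E
```

```text
(array([-2.843,  0.26 , -0.304]), array([ 0.015, -0.027,  1.213])) [ 0.438 -4.011  1.159]
(array([-3.979,  5.129, -0.293]), array([ 0.015, -0.027,  1.213])) [ 0.438 -4.011  1.159]
(array([-4.169,  5.941, -0.292]), array([ 0.015, -0.027,  1.213])) [ 0.438 -4.011  1.159]
[[ 0.7659  0.0175 -0.6427]
 [ 0.0134 -0.9998 -0.0112]
 [-0.6428  0.     -0.766 ]]
```

Request:
jog_arm(
  moves=[
    {"twist": [0,0,0.4],"xyz": [-0.9,0.1,-0.2],"grip": 1},
    {"twist": [0,0,0.8],"xyz": [-1.8,0.3,-0.3],"grip": 1},
    {"twist": [0,0,1.2],"xyz": [-2.7,0.6,-0.3],"grip": 1},
    {"twist": [0,0,1.2],"xyz": [-3.2,1.4,-0.3],"grip": 1},
    {"twist": [0,0,1.2],"xyz": [-3.4,2.4,-0.3],"grip": 1},
  ],
)

```text
clock: 13.12
position: [0.3934, -0.2532, 0.2578]
ee_rot: [3.14, 0.033, -0.002]
force: [1.5, 0.2, 0.8]
width: 0.004
```

```bash
cat > kn.py <<'E'
from h import *
import sys
s=arm.observe(); print(s["clock"],s["position"],s["width"],"F",s["force"],"j",s["joints"])
Rt=tool(CY,np.radians(40)); d=Rt.apply([0,0,1]); print("axis",d)
tip=K+R.from_euler('z',CY).apply([-.010,-.012-.019-.015,-.003])
for back in (.14,.1,.05,0): print(back,tip-d*(back+.011),*rel(tip-d*(back+.011),Rt,s))
E
python3 kn.py
```

```text
13.125 [ 0.3934 -0.2532  0.2578] 0.003943913963412373 F [1.4629 0.2413 0.8149] j [ 0.4934  0.1638 -0.0425  1.9069  0.0095  1.0717 -1.103 ]
axis [ 0.6427  0.0112 -0.766 ]
0.14 [ 0.4418 -0.4729  0.1857] [0.731 3.675 1.204] [-0.001  4.007  0.021]
0.1 [ 0.4675 -0.4724  0.155 ] [1.16  3.676 1.715] [-0.001  4.007  0.021]
0.05 [ 0.4996 -0.4719  0.1167] [1.697 3.677 2.352] [-0.001  4.007  0.021]
0 [ 0.5317 -0.4713  0.0784] [2.233 3.678 2.99 ] [-0.001  4.007  0.021]
```

Request:
jog_arm(
  moves=[
    {"twist": [0,0.8,0],"xyz": [0,0.9,0],"grip": 1},
    {"twist": [0,1.6,0],"xyz": [0,1.8,0],"grip": 1},
    {"twist": [0,2.5,0],"xyz": [0.1,2.7,0.2],"grip": 1},
    {"twist": [0,3.3,0],"xyz": [0.4,3.5,0.6],"grip": 1},
    {"twist": [0,4,0.02],"xyz": [0.73,3.7,1.0],"grip": 1},
  ],
)

```text
clock: 13.75
position: [0.4399, -0.4696, 0.2029]
ee_rot: [-2.958, -0.028, -1.034]
force: [2.4, 1.0, 0.2]
width: 0.011
```

```bash
python3 kn.py
python3 - <<'E'
from h import *
c=cam("wrist"); im=arm.get_image("wrist"); cv2.imwrite("pics/w1.png",im)
print("knob predicted px",proj("wrist",K+[0,0,.021],c), "tip", proj("wrist",arm.observe()["position"],c))
m,cc=blobs(im,(5,150,60),(20,255,255),(0,0,560,420),40)
for q in cc[:4]: print(cv2.boundingRect(q),cv2.contourArea(q))
E
```

```text
13.75 [ 0.4399 -0.4696  0.2029] 0.011425364939006212 F [2.3992 1.0487 0.2233] j [ 1.1516  0.4046 -0.1445  1.9473 -0.943   0.6539  0.2083]
axis [ 0.6427  0.0112 -0.766 ]
0.14 [ 0.4418 -0.4729  0.1857] [-0.156  0.055  0.243] [-0.016  0.146  0.003]
0.1 [ 0.4675 -0.4724  0.155 ] [-0.139  0.057  0.909] [-0.016  0.146  0.003]
0.05 [ 0.4996 -0.4719  0.1167] [-0.118  0.059  1.742] [-0.016  0.146  0.003]
0 [ 0.5317 -0.4713  0.0784] [-0.097  0.062  2.575] [-0.016  0.146  0.003]
knob predicted px [237.1918 181.4805] tip [281.4385 268.582 ]
(444, 46, 116, 67) 1964.0
(507, 190, 53, 52) 1958.0
(0, 70, 48, 37) 1280.5
(227, 165, 28, 46) 1019.0
```

View pics/w1.png

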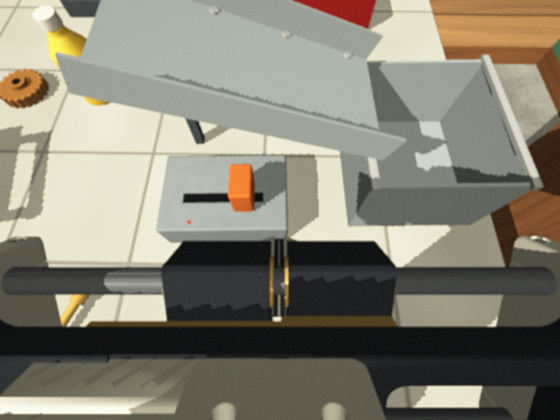

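The wrist view shows the knob at about (241,187) in its slot. The closed fingers are at (280,270), on its −y side with room to spare. I'll check the knob estimate against this view.

Run:
```python
from h import *
import itertools
c=cam("wrist")
def bb(K): 
    P=[proj("wrist",K+R.from_euler('z',CY).apply([a,b,e]),c) for a,b,e in itertools.product((-.02,.02),(-.012,.012),(-.021,.021))]
    return np.r_[np.min(P,0),np.max(P,0)]
print("measured [227 165 255 211]"); print(bb(K))
J=np.array([(bb(K+d)-bb(K))/.005 for d in np.eye(3)[:2]*.005]).T
dK=np.linalg.lstsq(J,np.array([227,165,255,211])-bb(K),rcond=None)[0]; print("correction",dK,bb(K+np.r_[dK,0]))
```

```text
measured [227 165 255 211]
[221.1602 160.4532 250.5951 211.204 ]
correction [-0.0026 -0.0058] [226.7188 162.6209 255.3701 213.3889]
```

```bash
sed -i 's/K=np.array(.*/K=np.array([.546,-.428,.073])/; ' h.py; sed -i 's/-.019-.015/-.019-.017/' kn.py; grep -n "^CY" h.py; python3 kn.py
```

```text
30:CY=np.radians(1.0); K=np.array([.546,-.428,.073])
13.8 [ 0.4376 -0.4718  0.1971] 0.004520269526887384 F [-2.5265 -2.5589 -4.3282] j [ 1.1595  0.4141 -0.146   1.9521 -0.9584  0.649   0.23  ]
axis [ 0.6427  0.0112 -0.766 ]
0.14 [ 0.4398 -0.4779  0.1857] [-0.091  0.103  0.171] [-0.013  0.131 -0.018]
0.1 [ 0.4655 -0.4774  0.155 ] [-0.076  0.104  0.837] [-0.013  0.131 -0.018]
0.05 [ 0.4976 -0.4769  0.1167] [-0.057  0.106  1.67 ] [-0.013  0.131 -0.018]
0 [ 0.5298 -0.4763  0.0784] [-0.038  0.108  2.504] [-0.013  0.131 -0.018]
```

Request:
jog_arm(
  moves=[
    {"twist": [0,0.13,0],"xyz": [-0.07,0.11,0.4],"grip": 1},
    {"twist": [0,0.13,0],"xyz": [-0.07,0.11,0.8],"grip": 1},
    {"twist": [0,0.13,0],"xyz": [-0.06,0.11,1.2],"grip": 1},
    {"twist": [0,0.13,0],"xyz": [-0.06,0.11,1.4],"grip": 1},
    {"twist": [0,0.13,0],"xyz": [-0.06,0.11,1.4],"grip": 1},
  ],
)

```text
clock: 14.42
position: [0.4904, -0.471, 0.1351]
ee_rot: [-2.943, -0.034, -1.061]
force: [-0.2, 0.8, 0.9]
width: 0.003
```

```bash
python3 kn.py
python3 - <<'E'
from h import *
c=cam("wrist"); im=arm.get_image("wrist"); cv2.imwrite("pics/w2.png",im)
m,cc=blobs(im,(5,150,60),(20,255,255),(120,60,420,330),40)
for q in cc[:4]: print(cv2.boundingRect(q),cv2.contourArea(q))
import itertools
def bb(K): 
    P=[proj("wrist",K+R.from_euler('z',CY).apply([a,b,e]),c) for a,b,e in itertools.product((-.02,.02),(-.012,.012),(-.021,.021))]
    return np.r_[np.min(P,0),np.max(P,0)]
print(bb(K)); print(((bb(K+[0,.005,0])-bb(K))/5), "tip",proj("wrist",c[1][:3,3]*0+arm.observe()["position"]+.011*tool(CY,np.radians(40)).apply([0,0,1]),c))
E
```

```text
14.425 [ 0.4904 -0.471   0.1351] 0.0031222297673080654 F [-0.1668  0.8193  0.8516] j [ 1.1449  0.5473 -0.2357  1.9422 -1.0825  0.5088  0.3496]
axis [ 0.6427  0.0112 -0.766 ]
0.14 [ 0.4398 -0.4779  0.1857] [-0.113  0.089 -1.189] [-0.05   0.036  0.012]
0.1 [ 0.4655 -0.4774  0.155 ] [-0.109  0.094 -0.523] [-0.05   0.036  0.012]
0.05 [ 0.4976 -0.4769  0.1167] [-0.104  0.102  0.311] [-0.05   0.036  0.012]
0 [ 0.5298 -0.4763  0.0784] [-0.098  0.109  1.144] [-0.05   0.036  0.012]
(205, 175, 40, 62) 1957.0
(197, 317, 198, 9) 1048.5
(120, 322, 76, 4) 149.0
(270, 257, 4, 50) 85.5
[204.2897 178.334  246.1979 243.6562]
[-1.3676 -0.0233 -1.0917 -0.0251] tip [278.9835 253.5169]
```

View pics/w2.png

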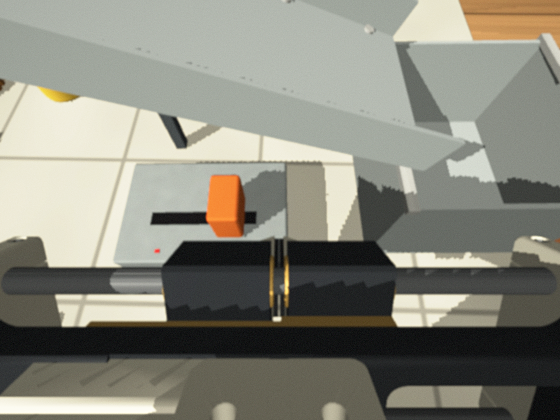

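The knob box in this view matches the prediction to about 1 mm in y. Moving in beside the knob.

Request:
jog_arm(
  moves=[
    {"twist": [0,0,0],"xyz": [-0.07,0,0.4],"grip": 1},
    {"twist": [0,0,0],"xyz": [-0.07,0,0.8],"grip": 1},
    {"twist": [0,0,0],"xyz": [-0.07,0,1.1],"grip": 1},
    {"twist": [0,0,0],"xyz": [-0.07,0,1.16],"grip": 1},
    {"twist": [0,0,0],"xyz": [-0.07,0,1.16],"grip": 1},
  ],
)

```text
clock: 15.1
position: [0.5316, -0.4711, 0.0806]
ee_rot: [-2.944, -0.034, -1.064]
force: [0.8, -0.5, -0.3]
width: 0.006
```

```bash
sed -i 's/\[.546,-.428/[.548,-.428/' h.py; python3 kn.py
```

```text
15.1 [ 0.5316 -0.4711  0.0806] 0.0059419944310415565 F [ 0.8202 -0.4588 -0.3073] j [ 1.1342  0.6662 -0.3137  1.9149 -1.1807  0.3873  0.452 ]
axis [ 0.6427  0.0112 -0.766 ]
0.14 [ 0.4418 -0.4779  0.1857] [-0.034  0.073 -2.306] [-0.036  0.028  0.018]
0.1 [ 0.4675 -0.4774  0.155 ] [-0.031  0.077 -1.639] [-0.036  0.028  0.018]
0.05 [ 0.4996 -0.4769  0.1167] [-0.027  0.082 -0.806] [-0.036  0.028  0.018]
0 [ 0.5318 -0.4763  0.0784] [-0.022  0.087  0.027] [-0.036  0.028  0.018]
```

Request:
jog_arm(
  moves=[
    {"twist": [0,0,0],"xyz": [0,-0.12,0],"grip": 1},
    {"twist": [0,0,0],"xyz": [0,-0.24,0],"grip": 1},
    {"twist": [0,0,0],"xyz": [0,-0.36,0],"grip": 1},
    {"twist": [0,0,0],"xyz": [0,-0.48,0],"grip": 1},
    {"twist": [0,0,0],"xyz": [0,-0.6,0],"grip": 1},
  ],
)

```text
clock: 15.72
position: [0.5307, -0.4354, 0.0807]
ee_rot: [-2.946, -0.033, -1.064]
force: [-1.7, -3.4, 3.3]
width: 0.006
```

```bash
python3 kn.py|head -1
python3 - <<'E'
from h import *
c=cam("wrist"); im=arm.get_image("wrist"); cv2.imwrite("pics/w3.png",im)
m,cc=blobs(im,(5,150,60),(20,255,255),(100,60,420,330),40)
for q in cc[:4]: print(cv2.boundingRect(q),cv2.contourArea(q))
for d in (0,.01,.02): print(d,proj("wrist",K+[-.02,d,.021],c),proj("wrist",K+[-.02,d+.012,.021],c))
E
```

```text
15.725 [ 0.5307 -0.4354  0.0807] 0.00589377170645831 F [-1.6702 -3.3716  3.3122] j [ 1.1742  0.6518 -0.4185  1.9852 -1.2468  0.2992  0.5104]
(201, 189, 52, 53) 2347.5
(100, 316, 295, 10) 1237.5
(270, 257, 4, 50) 84.5
0 [262.6405 260.4973] [238.8364 259.9891]
0.01 [242.8008 260.0738] [219.0312 259.5663]
0.02 [222.99   259.6509] [199.2548 259.1442]
```

Contact felt (3.4 N). The slide has moved about 19 mm, so about 31 mm is left.

Request:
jog_arm(
  moves=[
    {"twist": [0,0,0],"xyz": [0,-0.12,0],"grip": 1},
    {"twist": [0,0,0],"xyz": [0,-0.24,0],"grip": 1},
    {"twist": [0,0,0],"xyz": [0,-0.36,0],"grip": 1},
    {"twist": [0,0,0],"xyz": [0,-0.46,0],"grip": 1},
    {"twist": [0,0,0],"xyz": [0,-0.46,0],"grip": 1},
  ],
)

```text
clock: 16.4
position: [0.5299, -0.4085, 0.0807]
ee_rot: [-2.946, -0.032, -1.064]
force: [-1.1, -6.5, 2.3]
width: 0.004
```

```bash
python3 kn.py|head -1
python3 - <<'E'
from h import *
c=cam("wrist"); im=arm.get_image("wrist")
m,cc=blobs(im,(5,150,60),(20,255,255),(100,60,420,330),40)
for q in cc[:2]: print(cv2.boundingRect(q),cv2.contourArea(q))
for d in (.04,.045,.05): print(d,proj("wrist",K+[-.02,d+.012,.021],c))
E
```

```text
16.4 [ 0.5299 -0.4085  0.0807] 0.0037692137129906656 F [-1.0832 -6.4921  2.2603] j [ 1.2371  0.6575 -0.5465  2.0331 -1.2751  0.2058  0.5389]
(201, 189, 52, 53) 2345.5
(100, 316, 295, 10) 1243.5
0.04 [213.0929 257.8866]
0.045 [203.2211 257.6833]
0.05 [193.3562 257.48  ]
```

Request:
jog_arm(
  moves=[
    {"twist": [0,0,0],"xyz": [0,-0.06,0],"grip": 1},
    {"twist": [0,0,0],"xyz": [0,-0.1,0],"grip": 1},
    {"twist": [0,0,0],"xyz": [0,-0.1,0],"grip": 1},
  ],
)

```text
clock: 16.82
position: [0.5296, -0.4059, 0.0808]
ee_rot: [-2.951, -0.027, -1.065]
force: [0.5, -11.1, -0.5]
width: 0.004
```

```bash
python3 kn.py|head -1
python3 - <<'E'
from h import *
c=cam("wrist"); im=arm.get_image("wrist")
m,cc=blobs(im,(5,150,60),(20,255,255),(100,60,420,330),40)
for q in cc[:1]: print(cv2.boundingRect(q),cv2.contourArea(q))
for d in (.045,.05,.055): print(d,proj("wrist",K+[-.02,d+.012,.021],c))
E
```

```text
16.825 [ 0.5296 -0.4059  0.0808] 0.004417355115703206 F [  0.5493 -11.1277  -0.5129] j [ 1.2538  0.6611 -0.5768  2.0405 -1.2799  0.1806  0.544 ]
(203, 189, 50, 53) 2337.5
0.045 [208.6286 257.4617]
0.05 [198.7553 257.2914]
0.055 [188.886  257.1212]
```

Request:
jog_arm(
  moves=[
    {"twist": [0,0,0],"xyz": [0,-0.06,0],"grip": 1},
    {"twist": [0,0,0],"xyz": [0,-0.06,0],"grip": 1},
  ],
)

```text
clock: 17.12
position: [0.5293, -0.4055, 0.0811]
ee_rot: [-2.955, -0.023, -1.066]
force: [4.2, -18.3, -3.2]
width: 0.007
```

```bash
python3 kn.py|head -1
```

```text
17.125 [ 0.5293 -0.4055  0.0811] 0.006854660538100834 F [  4.1816 -18.3023  -3.187 ] j [ 1.2644  0.6636 -0.5951  2.0439 -1.2831  0.1641  0.5472]
```

The force rose to 18 N with only 0.4 mm of travel, so that is the end stop. Letting the slide spring back, then retracting.

Request:
jog_arm(
  moves=[
    {"twist": [0,0,0],"xyz": [0,0.3,0],"grip": 1},
    {"twist": [0,0,0],"xyz": [0,0.65,0],"grip": 1},
    {"twist": [0,0,0],"xyz": [0,1.0,0],"grip": 1},
    {"twist": [0,0,0],"xyz": [0,1.35,0],"grip": 1},
    {"twist": [0,0,0],"xyz": [0,1.35,-0.2],"grip": 1},
  ],
)

```text
clock: 17.75
position: [0.5243, -0.4786, 0.0888]
ee_rot: [-2.943, -0.034, -1.062]
force: [-0.1, -0.3, 0.4]
width: 0.007
```

Request:
jog_arm(
  moves=[
    {"twist": [0,0,0],"xyz": [0,0,-0.6],"grip": 1},
    {"twist": [0,0,0],"xyz": [0,0,-1.3],"grip": 1},
    {"twist": [0,0,0],"xyz": [0,0,-2.0],"grip": 1},
    {"twist": [0,0,0],"xyz": [0,0,-2.4],"grip": 1},
    {"twist": [0,0,0],"xyz": [0,0,-2.4],"grip": 1},
  ],
)

```text
clock: 18.38
position: [0.4317, -0.4809, 0.2017]
ee_rot: [-2.945, -0.034, -1.065]
force: [-0.4, 0.7, -0.9]
width: 0.006
```

Request:
jog_arm(
  moves=[
    {"twist": [0,0,0],"xyz": [0,0,0],"grip": 1},
    {"twist": [0,0,0],"xyz": [0,0,0],"grip": 1},
  ],
)

```text
clock: 18.62
position: [0.433, -0.4801, 0.1991]
ee_rot: [-2.942, -0.035, -1.062]
force: [0.5, 0.7, 0.1]
width: 0.002
```

```bash
python3 kn.py|head -1
python3 - <<'E'
from h import *
c=cam("wrist"); im=arm.get_image("wrist")
m,cc=blobs(im,(5,150,60),(20,255,255),(100,60,420,330),40)
for q in cc[:2]: print(cv2.boundingRect(q))
import itertools
P=[proj("wrist",K+R.from_euler('z',CY).apply([a,b,e]),c) for a,b,e in itertools.product((-.02,.02),(-.012,.012),(-.021,.021))]; print("home would be",np.min(P,0),np.max(P,0))
b=arm.get_image("top"); a=arm.get_image("scene"); t0=cv2.imread("pics/top0.png"); s0=cv2.imread("pics/scene0.png")
# bystanders unmoved: phase-correlate patches
for n,x,y in (("cap",151,241),("armature",256,159),("driver",355,272),("gear_l",181,270),("gear_r",308,162),("bottle",345,160)):
    p=cv2.cvtColor(t0[y-14:y+15,x-14:x+15],cv2.COLOR_BGR2GRAY); q=cv2.cvtColor(b[y-20:y+21,x-20:x+21],cv2.COLOR_BGR2GRAY)
    r=cv2.matchTemplate(q,p,cv2.TM_CCOEFF_NORMED); _,v,_,l=cv2.minMaxLoc(r); print(n,round(v,3),(l[0]-6,l[1]-6))
cv2.imwrite("pics/s4.png",np.hstack([cv2.resize(a[130:350,130:370],(400,367)),cv2.resize(b[130:300,130:315],(400,367))]))
E
```

```text
18.625 [ 0.433  -0.4801  0.1991] 0.002496016526144005 F [0.4539 0.6588 0.0573] j [ 1.2347  0.4307 -0.2124  1.9347 -0.9377  0.6555  0.2383]
(100, 316, 296, 10)
(218, 160, 29, 47)
home would be [217.9317 160.1927] [247.8416 210.5199]
cap 1.0 (0, 0)
armature 1.0 (0, 0)
driver 1.0 (0, 0)
gear_l 1.0 (0, 0)
gear_r 0.858 (0, 0)
bottle 1.0 (0, 0)
```

View pics/s4.png

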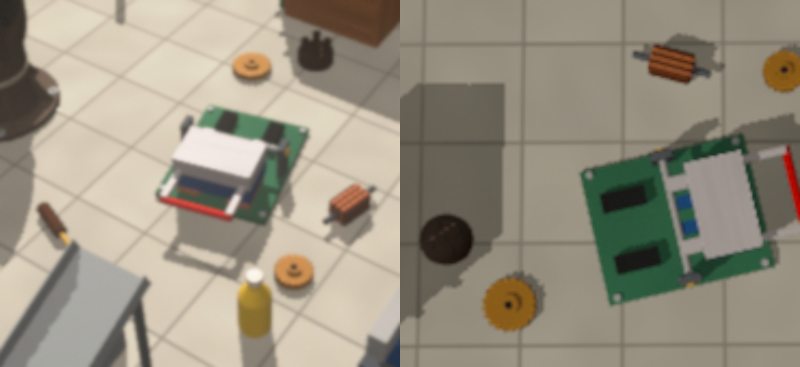

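The final view shows the holder lying flat, tray up, with the lid between the tray and the pads. The bar lies on the −y side. The knob is back home and the bystanders have not moved. Handing in.

```bash
python3 -c "
from cell import arm
print(arm.sign_off())"
```

```text
the job is handed in; nothing more can be done
None
```

The job is done and handed in at about 18.8 s of the 70 s allowed; no verdict was reported.

1. **Lid:** I pushed the lid along its arc and down until it stopped. The tips were at about 0.099 m and the wrist force peaked at 78 N, under the 120 N limit.
2. **Swing:** I gripped the red bar, turned the holder over and lowered it to its stop, which I felt at 27 N. After release the bar measured about 66 mm high, against 65 mm nominal. Partway up, the bar slid about 6 mm in the fingers and I corrected the path.
3. **Slide:** I pushed the slide to its end stop, where the force rose to 18 N with almost no further travel. The camera put the travel at 48 mm, against 50 mm nominal and within its accuracy.

Last checks:
- **Slide:** the knob is back at its home position to about 1 mm sideways.
- **Holder:** it lies flat on the pole pads with the lid under the tray. I judged the lid still shut from the picture, not by measuring it.
- **Loose things:** all six show no shift in the top view. One gear matched its earlier picture less well (0.86 instead of 1.0), probably because the shadow on it changed.
- **Robot:** it touches nothing and reads about 0.8 N at the wrist, which is noise level.

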